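# Show a gearbox cover's label to the bench code reader

## Robot

A 7-joint arm with a two-finger parallel gripper is mounted at the origin on the work surface. World frame = base frame: x ahead of the robot, y to its left, z up, the work surface at z = 0. Lengths are in m, angles in rad, forces in N, time in s.
With the tool pointing down it reaches from about 0.4 to 0.9 m from the base axis. Payload 5.5 kg.
Tool frame: the origin (TCP) lies on the centre line of the jaws, within the pads' length; the fingertips stand ctrl.tip_reach ahead of it and the grasp point (between the pads) lies 3 mm ahead of it (ctrl.tip_reach is the distance from the TCP to the fingertips, in m); z points along the fingers, y is the line along which they close (so a half turn about z gives the same grasp; the last joint's range is limited). The gripper opens to 92 mm and grips with 3 to 60 N. Pads are 19 mm wide; open, the fingers measure 130 mm over their backs; the gripper's body (75 mm by 190 mm) begins 47 mm behind the grasp point.
Start: joints at [1.478, 0.501, -0.427, 1.55, 0.221, 1.138, -0.21], TCP at [0.226, -0.609, 0.249] pointing down, gripper open.
Joint ranges: [-2.88, 2.88], [-0.31, 2.03], [-1.54, 1.56], [0.2, 2.42], [-1.41, 4.55], [0.19, 2.02], [-2.57, 2.57]. Speed limits (rad/s): [2.57, 2.57, 3.14, 3.14, 3.14, 3.14, 3.14].

## Interface

Orientations are given as [roll, pitch, yaw] about the fixed x, y, z axes, in that order (R = Rz(yaw) Ry(pitch) Rx(roll)).
In Python, from rig import ctrl, eyes gives the robot as it stands.
- The arm moves only by the tool nudge_tcp, called as name(argument=value, ...), one argument or row to a line, values as JSON. Schema: {"type":"object","properties":{"steps":{"type":"array","items":{"type":"array","items":{"type":"array","items":{"type":"number"},"minItems":7,"maxItems":7},"minItems":1,"maxItems":20},"minItems":1,"maxItems":1},"force":{"type":"number"},"only":{"type":"string"},"quiet":{"type":"boolean"},"lines":{"type":"string"}},"required":["steps"],"additionalProperties":false}. steps is a list that holds a single list of rows (three levels of brackets), with 1 to 20 rows, each of 7 numbers: a rotation vector rx, ry, rz in rad, then dx, dy, dz in m, then the finger opening in m; each row shifts and turns the commanded pose from where the row before left it, along the tool's axes as they then stand; what a row does not reach is not made up. A row lasts 1/12 s, in which the tool goes at most 0.0417 m and 0.125 rad, less where a joint would pass 70% of its speed; a pose out of reach is approached as far as the arm can. The fingers move at their own pace and stop on an object; force is the grip in N (left out, the last holds). Time passes only in rows, so rows that do not move let the fingers close. The tool returns the time, the measured TCP pose, the force, the opening and the grip force at its end. only (a regular expression) keeps the lines of the reply that match it, lines (a string "A,B") keeps lines A to B, and quiet returns only ok. Input that does not fit is refused with a message, and nothing moves.
- ctrl.get_state(): the state, without advancing time (a new reading comes with each control period).
- eyes.camera(name): name is "side" or "top"; returns (picture, depth): 420x560x3 uint8, red, green, blue; 420x560 float32, m along the optical axis (not along the pixel's ray), 0 where there is no reading.
- eyes.calibration(name): a dict with "fx", "fy", "cx", "cy" (pixels), "view" (4x4, takes a point from world to camera coordinates). Camera axes: x right, y down, z forward; pixel columns grow to the right and rows downward; lengths in m; the calibration is good to about 2 mm. A picture is of the moment at which its call begins. calibration takes no time and is no camera call.
- ctrl.close_job(): hands the job in; it is judged then, once.
The state is a dict: "t": time; "joints": joint angles; "joint_velocities": joint speeds; "tau": joint torques, N m; "position": TCP position; "tcp_rot": TCP orientation; "wrist_force": force on the tool from outside, world axes, zero at the start; "ft_torque": the same for the moment, N m; "width": finger opening in m; "gripper_force": force on a finger pad.
Only numpy, scipy, OpenCV 4.12 (cv2) and the standard library are available. Lean on these libraries where they do the work, as an engineer would, in place of code of your own. Each camera call takes 0.05 s, during which the arm holds its last target. There are 200 camera calls.

## Task

Of the three gearbox covers standing in the drying rack, only one has a small notch in an upper corner: the notch marks its frosted end, which carries the serial label on one face. Take that cover by its plain end, fingers off the frosted end, draw it up out of the rack without disturbing the other covers or anything on the bench, and show it to the code reader without touching the reader: label up, tipped to face squarely into the reader's slanting window, the label centred in front of the window and about 140 mm from it. Finish while still holding it there, steady.

Things in the scene. Friction and masses are not known exactly. Their poses are not given: they have to be found in the camera images.
- cover: the wanted cover: aluminium plate 110 long, 60 high, 8 mm thick, 0.11 to 0.18 kg, standing on a long edge in the rack; only it has a notch (15 mm), in an upper corner. Origin: middle of its lower edge. x runs along it to the notched, frosted end (+55 mm), z up to its upper edge, y out of the labelled face. Frosted field: x = 4 to 51 mm; grip the plain half, middle of grip below x = -10 mm
- label (a point): centre of the white label with dark bars (34 x 24 mm) in the frosted field: x = 28, y = 4, z = 30 mm in the cover's frame; axes as the cover's
- plain_a: another cover, 110 x 60 x 8 mm, four square corners, no notch, no label; stands in another place of the rack. Origin: middle of its lower edge. To be left standing as it is
- plain_b: another cover, 98 x 60 x 8 mm, round boss in the middle, no notch, no label; stands in the third place of the rack. Origin: middle of its lower edge. To be left standing as it is
- rack: fixed drying rack, left or right, at any of many headings: black base 130 x 176 x 8 mm; origin: centre of its underside. Covers lie along its x on the base (z = 8 mm), in three places at y = -65, 0, 65 mm (any order). Each place has four pins 6 mm thick, up to z = 30 mm, at x = +-36 mm, 8.5 mm to either side of the place's middle: 1.5 mm play beside a cover
- reader: the code reader with its fixed stand: steel post 20 mm thick, 454 mm high on a round foot 110 mm across, a thin arm at 404 mm height that carries the head. Origin: on the bench, straight below the reading spot; its x axis runs level from there, away from the robot's side, under the head to the post at x = 210 mm
- head: the reader's head, a black box 46 x 58 x 80 mm. Origin: centre of its round window, 349 mm above the bench. z points out of its back: the window looks along -z, down and towards the robot's side, 45 degrees off straight down; y is level
- spot (a point): the reading spot, in the air on the window's axis, 140 mm in front of the window (head frame z = -140 mm), 250 mm above the bench: where the label's centre belongs
- nylon_ring: bystander: cream ring, 60 mm across, 10 mm high, on the bench under the reader. Origin: centre of its underside
- pinion: bystander: small steel gear, 40 mm across, 30 mm high, on the bench beside the rack. Origin: centre of its underside
- hammer: bystander: hammer 280 mm long lying on the bench at the right
- wrench: bystander: wrench 180 mm long lying on the bench at the far left
- bush: bystander: dark steel bush, 44 mm across, 30 mm high, nearest to the robot. Origin: centre of its underside
- gear_housing: bystander: open aluminium gear housing, 125 x 105 x 45 mm, on the bench at the left. Origin: centre of its underside
There are look-alikes about, which are no part of the job. What is shaped like the cover but red is not meant.

How it is judged:
By the outcome, as a careful person would: the job done as asked, in the order asked, and still so for the second after the job is handed in, while the arm keeps its last pose, push and grip.
It also fails if it takes over 51 s, if anything falls off the work surface, if the arm or the gripper's body presses on something with over 40 N, if the wrist force passes 120 N, or if a joint passes its speed limit or range.

## Working session

There is one attempt and no reset: what is moved stays moved. The work goes in short steps, Python scripts to look and compute and a tool call to move; the robot and the scene stay as the last step left them, time stands still between calls to the robot, and variables do not carry over. Pictures are saved under pics/ and viewed, at most 10 in all, crops included, and the job is handed in when it is done.

```bash
ls; mkdir -p pics
```

Run:
```python
from rig import ctrl, eyes
import cv2, numpy as np
for n in ("side","top"):
    p,d=eyes.camera(n); np.savez(f"{n}0.npz",p=p,d=d)
    cv2.imwrite(f"pics/{n}0.png",p[:,:,::-1])
    c=eyes.calibration(n); print(n,c["fx"],c["fy"],c["cx"],c["cy"]); print(np.round(c["view"],4))
s=ctrl.get_state(); print(s, ctrl.tip_reach)
```

```text
pics
side 486.16777137704 486.16777137704 279.1485228928191 207.70635063457868
[[ 0.9965 -0.0815 -0.0165 -0.5252]
 [-0.0658 -0.6519 -0.7554  0.2147]
 [ 0.0509  0.7539 -0.655   1.4453]
 [ 0.      0.      0.      1.    ]]
top 383.6272666104226 383.6272666104226 284.34035012196915 212.35646451577406
[[ 0.0115 -0.9999 -0.0123  0.0302]
 [-0.9947 -0.0102 -0.1023  0.5547]
 [ 0.1021  0.0134 -0.9947  1.4448]
 [ 0.      0.      0.      1.    ]]
{'t': 0.1, 'joints': array([ 1.47818537,  0.50174738, -0.42684577,  1.55134787,  0.22079266,
        1.13828041, -0.21028476]), 'joint_velocities': array([ 1.26838506e-04, -3.40961495e-03,  9.06586933e-05, -1.00993807e-03,
        1.11374144e-03, -2.47384217e-03, -7.10401745e-04]), 'tau': array([-1.05475329e-02, -5.67876756e+01, -5.83836839e+00, -2.79917139e+01,
       -6.90181134e-02,  2.40755815e-02,  4.76207890e-05]), 'position': array([ 0.22621064, -0.60873913,  0.2477886 ]), 'tcp_rot': array([-3.13986650e+00, -8.75402170e-05,  3.55905403e-01]), 'wrist_force': array([-0.07739571,  0.07969075,  0.37455977]), 'ft_torque': array([-0.01769165,  0.00886033,  0.05380652]), 'gripper_force': 0.0, 'width': 0.09162866030766802} 0.022
```

View pics/side0.png

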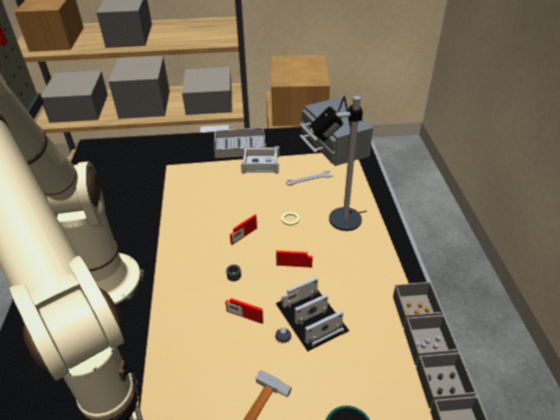

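View pics/top0.png

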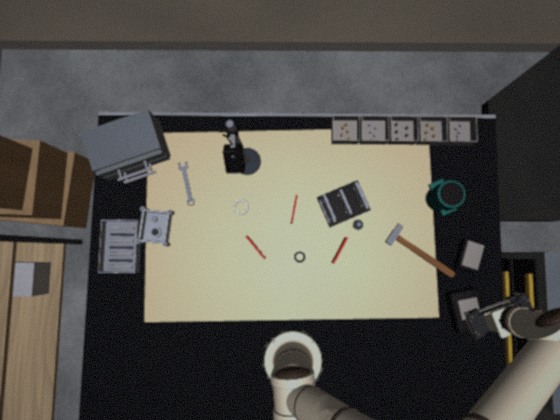

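The side view shows the rack near (312,315) with three covers, the reader post at (350,160), its head near (325,122) and the ring at (290,218). In the top view the rack is at (343,203) and the head at (234,157). Next I'll enlarge the rack.

Run:
```python
import cv2, numpy as np
s=np.load("side0.npz")["p"][:,:,::-1]; t=np.load("top0.npz")["p"][:,:,::-1]
a=cv2.resize(s[270:352,268:356],None,fx=6,fy=6,interpolation=cv2.INTER_CUBIC)
cv2.imwrite("pics/c_side.png",a)
b=cv2.resize(t[175:235,310:380],None,fx=8,fy=8,interpolation=cv2.INTER_CUBIC)
cv2.imwrite("pics/c_top.png",b)
```

```text
(no output)
```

View pics/c_side.png

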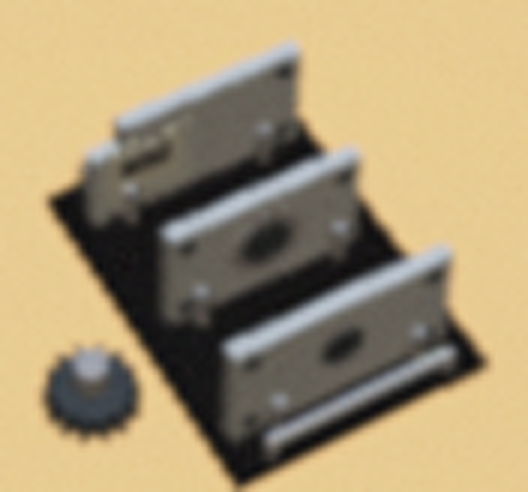

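View pics/c_top.png

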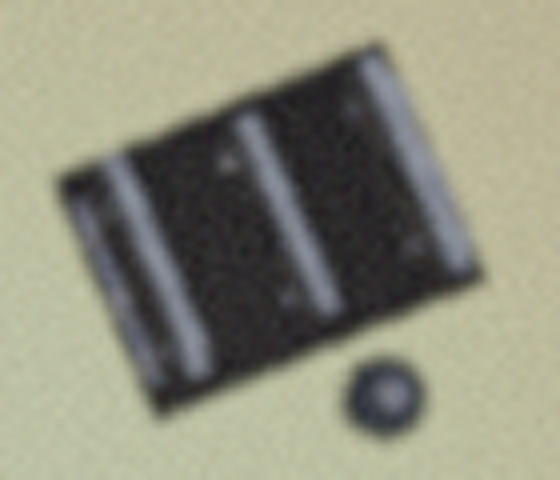

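The notched cover is the far (+y) one. In the side crop its notch is at the left end (105,140) and its label faces the camera at (150,155). In the top crop it is the left strip, (118,155) to (200,370), so its plain end points away from the robot. Next I'll measure.

Create h.py:
```python
import numpy as np, cv2
from rig import ctrl, eyes
C={n:eyes.calibration(n) for n in("side","top")}
def ray(n,uv):
    c=C[n];V=np.array(c["view"]);uv=np.atleast_2d(uv).astype(float)
    d=np.c_[(uv[:,0]-c["cx"])/c["fx"],(uv[:,1]-c["cy"])/c["fy"],np.ones(len(uv))]
    return -V[:3,:3].T@V[:3,3], d@V[:3,:3]
def onz(n,uv,z):
    o,d=ray(n,uv); return o+d*((z-o[2])/d[:,2])[:,None]
def cloud(n,dep,m):
    v,u=np.nonzero(m&(dep>0)); o,d=ray(n,np.c_[u,v]); return o+d*dep[v,u][:,None],np.c_[u,v]
def pix(n,P):
    c=C[n];V=np.array(c["view"]);q=np.atleast_2d(P)@V[:3,:3].T+V[:3,3]
    return np.c_[q[:,0]/q[:,2]*c["fx"]+c["cx"],q[:,1]/q[:,2]*c["fy"]+c["cy"]]
```

Run:
```python
from h import *
np.set_printoptions(precision=4,suppress=True)
T=np.load("top0.npz");S=np.load("side0.npz")
# covers in top view: bright strips within rack
g=T["p"].astype(int); roi=np.zeros(g.shape[:2],bool); roi[178:230,315:372]=1
dark=roi&(g.max(2)<75); hull=cv2.convexHull(max(cv2.findContours((roi&((g.max(2)-g.min(2))<28)).astype(np.uint8),cv2.RETR_EXTERNAL,cv2.CHAIN_APPROX_NONE)[0],key=cv2.contourArea))
print("rack box",cv2.minAreaRect(hull)); print(onz("top",cv2.boxPoints(cv2.minAreaRect(hull)),.008))
br=(roi&(g.min(2)>95)&((g.max(2)-g.min(2))<40)&(g[:,:,2]>=g[:,:,0]-3)).astype(np.uint8)
k,lab,st,_=cv2.connectedComponentsWithStats(br)
for i in range(1,k):
    if st[i,4]>15:
        v,u=np.nonzero(lab==i); r=cv2.minAreaRect(np.c_[u,v].astype(np.float32)); bx=cv2.boxPoints(r)
        P=onz("top",np.array([r[0]]),.068)[0]; vx=cv2.fitLine(np.c_[u,v].astype(np.float32),cv2.DIST_L2,0,.01,.01).ravel()
        q=onz("top",[vx[2:]-15*vx[:2],vx[2:]+15*vx[:2]],.068); e=q[0]-q[1]
        print("strip",r,"c",P,"centroid",q.mean(0),"az",np.degrees(np.arctan2(e[1],e[0])),"wid",np.ptp(onz("top",bx,.068),0))
# depth clouds of reader head/arm in both views
for n,D,b in(("top",T,(110,180,215,265)),("side",S,(90,235,295,375))):
    m=np.zeros(D["d"].shape,bool); m[b[0]:b[1],b[2]:b[3]]=1
    P,uv=cloud(n,D["d"],m); print(n,"depth noise check bench z std")
    for lo,hi in((.005,.03),(.1,.28),(.28,.34),(.34,.37),(.37,.39),(.39,.41),(.41,.45)):
        s=(P[:,2]>lo)&(P[:,2]<hi)&(P[:,0]<1.0)
        if s.sum()>2: print(lo,hi,s.sum(),"med",np.median(P[s],0),"min",P[s].min(0),"max",P[s].max(0),"uv",uv[s].mean(0))
a=cv2.resize(S["p"][85:150,290:375,::-1],None,fx=6,fy=6,interpolation=cv2.INTER_CUBIC)
b=cv2.resize(T["p"][112:215,215:270,::-1],None,fx=4,fy=4,interpolation=cv2.INTER_CUBIC)
w=np.zeros((412,740,3),np.uint8); w[:390,:510]=a; w[:,515:735]=b; cv2.imwrite("pics/reader.png",w)
```

```text
rack box ((342.839111328125, 203.65280151367188), (34.985191345214844, 48.526817321777344), 67.52056884765625)
[[ 0.6189 -0.0777  0.008 ]
 [ 0.694  -0.2531  0.008 ]
 [ 0.567  -0.3039  0.008 ]
 [ 0.493  -0.1299  0.008 ]]
strip ((362.0390319824219, 194.75123596191406), (28.21658706665039, 3.631837844848633), 65.224853515625) c [ 0.6196 -0.2546  0.068 ] centroid [ 0.6197 -0.2544  0.068 ] az 23.490237970477843 wid [0.1024 0.0557 0.    ]
strip ((345.5951232910156, 201.45606994628906), (25.492708206176758, 2.7937211990356445), 65.224853515625) c [ 0.5936 -0.193   0.068 ] centroid [ 0.594  -0.1928  0.068 ] az 24.022125828751093 wid [0.0914 0.049  0.    ]
strip ((329.2413635253906, 207.3965606689453), (28.756114959716797, 3.0200483798980713), 66.80140686035156) c [ 0.5707 -0.1319  0.068 ] centroid [ 0.5709 -0.1319  0.068 ] az 23.009380668617826 wid [0.1036 0.0526 0.    ]
top depth noise check bench z std
0.005 0.03 443 med [0.7613 0.1699 0.0118] min [0.686  0.1189 0.005 ] max [0.9562 0.3179 0.0296] uv [249.0587 157.4492]
0.1 0.28 17 med [0.757  0.178  0.1489] min [0.7496 0.1769 0.1085] max [
[... 795 characters left out ...]
8 1404 med [0.7753 0.551  0.1299] min [0.6691 0.1734 0.1001] max [0.9268 0.7873 0.2793] uv [338.9501 132.3796]
0.28 0.34 124 med [0.7605 0.1819 0.308 ] min [0.6733 0.1596 0.2809] max [0.7729 0.207  0.3394] uv [352.0161 142.9919]
0.34 0.37 199 med [0.6811 0.1596 0.3604] min [0.6383 0.15   0.3401] max [0.7729 0.2066 0.3699] uv [334.1508 132.593 ]
0.37 0.39 260 med [0.6709 0.1598 0.3797] min [0.6402 0.1508 0.3702] max [0.7721 0.2086 0.3899] uv [327.6346 126.3346]
0.39 0.41 352 med [0.7086 0.1722 0.4007] min [0.6571 0.1505 0.39  ] max [0.7806 0.2298 0.41  ] uv [337.3665 118.5597]
0.41 0.45 344 med [0.7377 0.1822 0.4196] min [0.6784 0.1506 0.4101] max [0.7788 0.2232 0.45  ] uv [344.5698 109.3692]
```

View pics/reader.png

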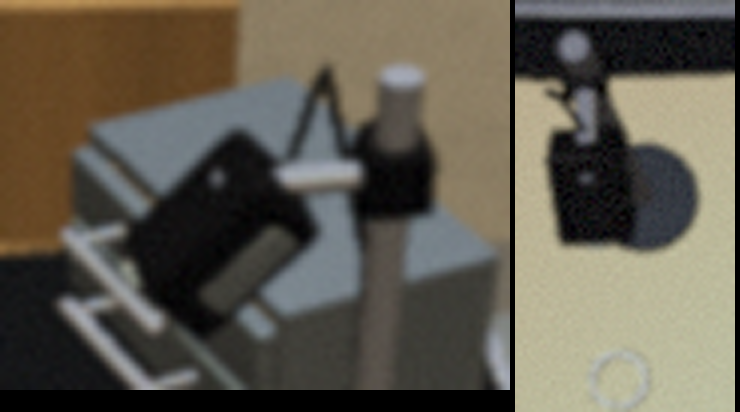

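The left half shows the head from the side with its near face visible. On the right the head, arm and post top lie along world +x, with the foot at (645,197) and the ring at (620,378). Next I'll fit the head faces and the post.

Run:
```python
from h import *
np.set_printoptions(precision=4,suppress=True)
T=np.load("top0.npz");S=np.load("side0.npz")
def full(n,D,b):
    m=np.zeros(D["d"].shape,bool); m[b[0]:b[1],b[2]:b[3]]=1
    return cloud(n,D["d"],m)[0]
Ps=full("side",S,(90,235,295,375));Pt=full("top",T,(110,180,215,265))
def plane(P,n0,it=6,tol=.004):
    n=np.array(n0,float);n/=np.linalg.norm(n);c=np.median(P,0)
    for _ in range(it):
        s=abs((P-c)@n)<tol; Q=P[s]; c=Q.mean(0); n2=np.linalg.svd(Q-c)[2][2]; n=n2*np.sign(n2@n)
    return c,n,s.sum(),np.std((Q-c)@n)
hs=Ps[(Ps[:,0]>.645)&(Ps[:,0]<.72)&(Ps[:,2]>.33)&(Ps[:,2]<.43)&(Ps[:,1]<.172)]
print("side face",*plane(hs,[0,-1,0]))
ht=Pt[(Pt[:,0]>.636)&(Pt[:,0]<.69)&(Pt[:,2]>.36)&(Pt[:,2]<.43)]
c,n,k,sd=plane(ht,[-1,0,1]);print("upper face",c,n,k,sd)
q=ht[abs((ht-c)@n)<.004];print("y ext",np.percentile(q[:,1],[1,5,50,95,99]))
po=Ps[(Ps[:,2]>.05)&(Ps[:,2]<.35)&(abs(Ps[:,0]-.76)<.03)&(abs(Ps[:,1]-.18)<.03)]
for lo in (.06,.15,.25): 
    s=po[(po[:,2]>lo)&(po[:,2]<lo+.08)];print("post",len(s),np.percentile(s[:,0],[3,50,97]),s[:,1].min(),np.median(s[:,1]))
ft=Pt[(Pt[:,2]>.004)&(Pt[:,2]<.03)&(np.hypot(Pt[:,0]-.76,Pt[:,1]-.17)<.09)]
print("foot",(ft.min(0)+ft.max(0))/2,ft.min(0),ft.max(0))
fs=Ps[(Ps[:,2]>.007)&(Ps[:,2]<.03)&(np.hypot(Ps[:,0]-.76,Ps[:,1]-.17)<.07)];print("foot side",fs.min(0),fs.max(0))
# rack cover cloud
m=np.zeros((420,560),bool);m[270:352,268:356]=1;R=cloud("side",S["d"],m)[0]
m=np.zeros((420,560),bool);m[175:235,310:380]=1;Q=cloud("top",T["d"],m)[0]
for nm,X in(("side",R),("top",Q)):
    z=X[X[:,2]>.062]; az=np.radians(23.2);e=np.array([np.cos(az),np.sin(az)]);f=np.array([-e[1],e[0]])
    l=z[:,:2]@e;v=z[:,:2]@f
    for w in np.array([[.6197,-.2546],[.594,-.193],[.5708,-.1319]])@f:
        s=abs(v-w)<.012; c=np.cov(z[s,:2].T); ev=np.linalg.eigh(c)[1][:,1]
        print(nm,s.sum(),"along",l[s].min(),l[s].max(),"v",np.median(v[s]),"z",np.median(z[s,2]),"az",np.degrees(np.arctan(ev[1]/ev[0])))
print("strip c along", np.array([.5708,-.1319])@e, np.array([.5708,-.1319])@f)
```

```text
side face [0.6829 0.1561 0.3823] [ 0.0505 -0.9987  0.0034] 346 0.001974983096966771
upper face [0.6639 0.1814 0.3954] [-0.7087 -0.0402  0.7043] 406 0.0017290031763931124
y ext [0.1536 0.1562 0.1812 0.2065 0.2096]
post 121 [0.7534 0.7616 0.7723] 0.17376952361550668 0.1812499299532141
post 134 [0.7538 0.7609 0.7717] 0.17342741387295046 0.18168670787980545
post 155 [0.7538 0.7611 0.7719] 0.17345188273729895 0.18148944537707046
foot [0.7682 0.1798 0.0168] [0.6872 0.1188 0.004 ] [0.8491 0.2409 0.0296]
foot side [0.7074 0.12   0.0071] [0.8175 0.2387 0.029 ]
side 179 along 0.41881195597288595 0.5302396902103855 v -0.47863728368137637 z 0.0674488736961727 az 24.156074902366793
side 138 along 0.4256170074074485 0.5244345972358747 v -0.4139177804796961 z 0.06790643659349627 az 23.903084533489157
side 129 along 0.43701433542939466 0.5342614725882799 v -0.349292297329629 z 0.06755689711618351 az 23.21979856056994
top 71 along 0.4149406371785893 0.5236681444645451 v -0.47574817673504366 z 0.06735003757656188 az 23.572640099692325
top 64 along 0.42205530933191565 0.5177567485147424 v -0.411087403264796 z 0.06711075791189669 az 23.613985659704156
top 56 along 0.43262676172817327 0.5271414021460283 v -0.34661978789983805 z 0.06677651289170039 az 23.478188532579267
strip c along 0.47268151377184126 -0.3460959932422803
```

Create g.py:
```python
# python3 g.py grasp|show height/offset : offsets from the present tool pose, in tool axes
import sys
from h import *
from scipy.spatial.transform import Rotation as Ro
def tool():
    s=ctrl.get_state(); return s,np.array(s["position"]),Ro.from_euler("xyz",s["tcp_rot"])
def to(p,R):
    s,q,A=tool(); print("dpos tool",np.round(A.inv().apply(np.array(p)-q),4),"rotvec tool",np.round((A.inv()*R).as_rotvec(),4),"joints",np.round(s["joints"],2))
Rg=Ro.from_euler("xyz",[np.pi,0,np.radians(23.5)]); Pg=np.array([.594,-.124,.056])
a=np.radians(3.05); r=np.array([np.cos(a),np.sin(a),0]); l=np.array([-r[1],r[0],0]); k=np.array([0,0,1.])
n=(r+k)/2**.5; u=(r-k)/2**.5; spot=.5605*r+.146*l+.25*k
Rf=Ro.from_matrix(np.c_[l,n,u])
```

Run:
```python
from g import *
print(spot); to(Pg+[0,0,.12],Rg)
```

```text
[0.55193776 0.17561594 0.25      ]
dpos tool [ 0.5136 -0.3261  0.0724] rotvec tool [-0.0017 -0.0001 -0.0542] joints [ 1.48  0.5  -0.43  1.55  0.22  1.14 -0.21]
```

nudge_tcp(
  steps=[
    [[0, 0, -0.0034, 0.0321, -0.0204, 0.004, 0.03], [0, 0, -0.0034, 0.0321, -0.0204, 0.004, 0.03], [0, 0, -0.0034, 0.0321, -0.0204, 0.004, 0.03], [0, 0, -0.0034, 0.0321, -0.0204, 0.004, 0.03], [0, 0, -0.0034, 0.0321, -0.0204, 0.004, 0.03], [0, 0, -0.0034, 0.0321, -0.0204, 0.004, 0.03], [0, 0, -0.0034, 0.0321, -0.0204, 0.004, 0.03], [0, 0, -0.0034, 0.0321, -0.0204, 0.004, 0.03], [0, 0, -0.0034, 0.0321, -0.0204, 0.004, 0.03], [0, 0, -0.0034, 0.0321, -0.0204, 0.004, 0.03], [0, 0, -0.0034, 0.0321, -0.0204, 0.004, 0.03], [0, 0, -0.0034, 0.0321, -0.0204, 0.004, 0.03], [0, 0, -0.0034, 0.0321, -0.0204, 0.004, 0.03], [0, 0, -0.0034, 0.0321, -0.0204, 0.004, 0.03], [0, 0, -0.0034, 0.0321, -0.0204, 0.004, 0.03], [0, 0, -0.0034, 0.0321, -0.0204, 0.004, 0.03]],
  ],
  force=10,
)

```text
t: 1.43
position: [0.5821, -0.1137, 0.1842]
tcp_rot: [-3.141, 0.001, 0.41]
wrist_force: [0.7, -1.2, 0.7]
width: 0.0294
gripper_force: 0.0
```

nudge_tcp(
  steps=[
    [[0, 0, 0, 0, 0, 0, 0.03], [0, 0, 0, 0, 0, 0, 0.03], [0, 0, 0, 0, 0, 0, 0.03], [0, 0, 0, 0, 0, 0, 0.03]],
  ],
)

```text
t: 1.77
position: [0.5808, -0.1171, 0.1844]
tcp_rot: [3.141, 0.001, 0.408]
wrist_force: [0.2, -0.7, -0.3]
width: 0.03
gripper_force: 0.0
```

```bash
python3 -c "
from g import *
to(Pg+[0,0,.08],Rg);p,d=eyes.camera('side');np.savez('side1.npz',p=p,d=d);cv2.imwrite('pics/side1.png',cv2.resize(p[220:352,250:400,::-1],None,fx=5,fy=4.5))"
```

```text
dpos tool [0.0095 0.0115 0.0484] rotvec tool [ 0.0005  0.0015 -0.0021] joints [ 0.61  0.5  -0.59  1.75  0.33  0.99 -1.28]
```

nudge_tcp(
  steps=[
    [[0, 0, 0, 0.005, 0.006, 0.016, 0.03], [0, 0, 0, 0.0045, 0.0055, 0.016, 0.03], [0, 0, 0, 0, 0, 0.016, 0.03], [0, 0, 0, 0, 0, 0, 0.03], [0, 0, 0, 0, 0, 0, 0.03], [0, 0, 0, 0, 0, 0, 0.03]],
  ],
)

```text
t: 2.32
position: [0.595, -0.1228, 0.1376]
tcp_rot: [3.141, -0.001, 0.409]
wrist_force: [-0.6, 0.7, 0.4]
width: 0.03
gripper_force: 0.0
```

```bash
python3 -c "
from g import *
to(Pg+[0,0,.03],Rg)
for n in('side','top'):
    p,d=eyes.camera(n);np.savez(n+'1.npz',p=p,d=d)
    cv2.imwrite('pics/%s1.png'%n,cv2.resize(p[(220 if n=='side' else 160):(352 if n=='side' else 250),(250 if n=='side' else 290):(400 if n=='side' else 390),::-1],None,fx=4.5,fy=4.5,interpolation=cv2.INTER_CUBIC))"
```

```text
dpos tool [-0.0014  0.0007  0.0516] rotvec tool [ 0.0005 -0.0005 -0.0013] joints [ 0.58  0.58 -0.56  1.75  0.38  0.92 -1.31]
```

View pics/side1.png

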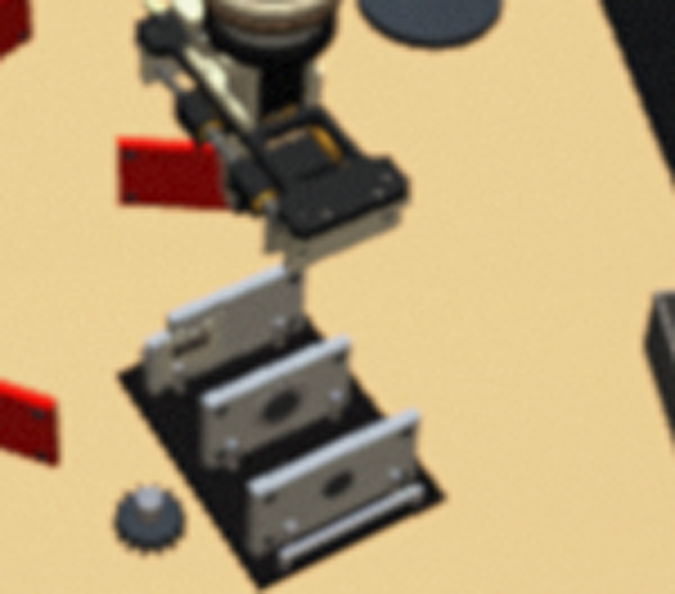

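The fingers hang over the cover's plain half near (290,255), and all three covers stand undisturbed. I'll descend.

nudge_tcp(
  steps=[
    [[0, 0, 0, -0.0014, 0.0007, 0.018, 0.03], [0, 0, 0, 0, 0, 0.018, 0.03], [0, 0, 0, 0, 0, 0.016, 0.03], [0, 0, 0, 0, 0, 0.015, 0.03], [0, 0, 0, 0, 0, 0.0145, 0.03], [0, 0, 0, 0, 0, 0, 0.03], [0, 0, 0, 0, 0, 0, 0.03], [0, 0, 0, 0, 0, 0, 0.03]],
  ],
)

```text
t: 3.08
position: [0.5946, -0.123, 0.0559]
tcp_rot: [3.141, -0.001, 0.41]
wrist_force: [-0.2, 0.4, 0.4]
width: 0.0302
gripper_force: 0.0
```

```bash
python3 -c "
from g import *
to(Pg,Rg)"
```

```text
dpos tool [-0.001   0.0006 -0.0001] rotvec tool [ 0.0004 -0.001   0.0003] joints [ 0.54  0.69 -0.51  1.78  0.46  0.78 -1.36]
```

nudge_tcp(
  steps=[
    [[0, 0, 0, 0, 0, 0, 0.016], [0, 0, 0, 0, 0, 0, 0.012], [0, 0, 0, 0, 0, 0, 0.004], [0, 0, 0, 0, 0, 0, 0.004], [0, 0, 0, 0, 0, 0, 0.004], [0, 0, 0, 0, 0, 0, 0.004]],
  ],
  force=8,
)

```text
t: 3.58
position: [0.5942, -0.1232, 0.0558]
tcp_rot: [3.141, -0.001, 0.41]
wrist_force: [-0.3, -0.3, 4.1]
width: 0.0074
gripper_force: 8.0
```

```bash
python3 -c "
from g import *
to(Pg,Rg);s,q,A=tool();print('force tool',A.inv().apply(s['wrist_force']))"
```

```text
dpos tool [-0.0005  0.0006 -0.0002] rotvec tool [ 0.0005 -0.0005  0.0001] joints [ 0.54  0.69 -0.5   1.78  0.46  0.78 -1.36]
force tool [-0.40199055  0.14983511 -4.14078048]
```

nudge_tcp(
  steps=[
    [[0, 0, 0, 0, 0, 0, 0], [0, 0, 0, 0, 0, 0, 0], [0, 0, 0, 0, 0, 0, 0], [0, 0, 0, 0, 0, -0.006, 0], [0, 0, 0, 0, 0, -0.01, 0], [0, 0, 0, 0, 0, -0.014, 0], [0, 0, 0, 0, 0, -0.018, 0], [0, 0, 0, 0, 0, -0.02, 0], [0, 0, 0, 0, 0, -0.025, 0], [0, 0, 0, 0, 0, -0.03, 0], [0, 0, 0, 0, 0, -0.03, 0], [0, 0, 0, 0, 0, -0.03, 0], [0, 0, 0, 0, 0, -0.02, 0], [0, 0, 0, 0, 0, -0.01, 0], [0, 0, 0, 0, 0, 0, 0], [0, 0, 0, 0, 0, 0, 0], [0, 0, 0, 0, 0, 0, 0]],
  ],
  force=40,
)

```text
t: 5.0
position: [0.5928, -0.1233, 0.2666]
tcp_rot: [-3.14, 0.002, 0.41]
wrist_force: [-0.1, -0.3, -1.4]
width: 0.0077
gripper_force: 40.0
```

Run:
```python
from g import *
p,d=eyes.camera('side');np.savez('side2.npz',p=p,d=d);cv2.imwrite('pics/side2.png',cv2.resize(p[180:352,220:400,::-1],None,fx=3.4,fy=3.4,interpolation=cv2.INTER_CUBIC))
# label centre in tool frame at grasp: plate x=-tool x, y=tool y, z=-tool z; plate origin from vision
lab=np.array([.5737,-.1327,0])+.028*np.array([-.917,-.399,0])
off=np.array([-(.022+.028),.004,.056-.038]); print("off",off)
to(spot-Rf.apply(off),Rf)
```

```text
off [-0.05   0.004  0.018]
dpos tool [ 0.0847 -0.3426  0.0068] rotvec tool [-0.688   0.4766 -1.1475] joints [ 0.63  0.44 -0.63  1.64  0.28  1.15 -1.22]
```

View pics/side2.png

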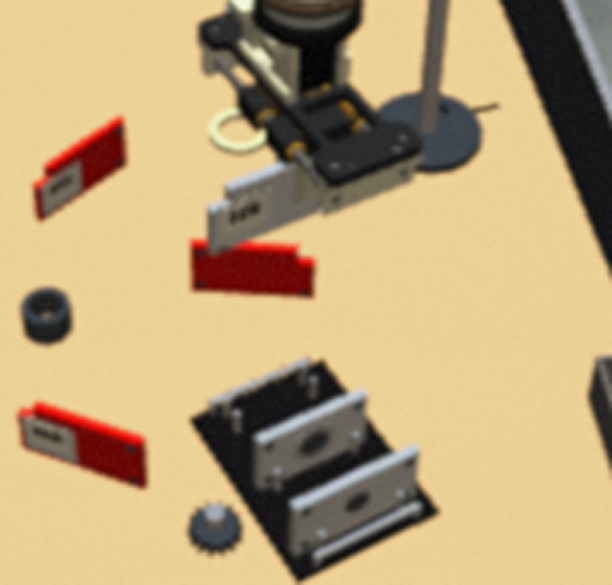

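The cover is held with its label at crop (243,208), which is pixel (291.5,241). The other two covers are untouched. Next I'll check the label's place in the tool frame by casting rays onto the label plane.

Run:
```python
from g import *
np.set_printoptions(precision=4,suppress=True)
s,q,A=tool()
def onp(uv):
    o,d=ray("side",uv); nn=A.apply([0,1,0]); c=q+.004*nn
    return A.inv().apply(o+d*(((c-o)@nn)/(d@nn))[:,None]-q)
f=lambda x,y:(220+(x+.5)/3.4-.5,180+(y+.5)/3.4-.5)
print(onp([f(243,209),f(211,252),f(209,205),f(227,197),f(227,187)]))
# dark label bars centroid
g=np.load("side2.npz")["p"].astype(int);m=np.zeros(g.shape[:2],bool);m[235:247,284:300]=1;m&=g.max(2)<110
v,u=np.nonzero(m);print(m.sum(),u.mean(),v.mean(),onp([[u.mean(),v.mean()]]))
```

```text
[[-0.0496  0.004   0.0123]
 [-0.0763  0.004   0.0437]
 [-0.0773  0.004  -0.0051]
 [-0.0627  0.004  -0.0061]
 [-0.0627  0.004  -0.016 ]]
60 291.56666666666666 240.51666666666668 [[-0.0483  0.004   0.0108]]
```

nudge_tcp(
  steps=[
    [[0, 0, 0, 0, -0.012, -0.004, 0], [0, 0, 0, 0, -0.024, -0.004, 0], [0, 0, 0, 0, -0.034, -0.004, 0], [0, 0, 0, 0, -0.034, -0.004, 0], [0, 0, 0, 0, -0.034, 0, 0], [0, 0, 0, 0, -0.034, 0, 0], [0, 0, 0, 0, -0.034, 0, 0], [0, 0, 0, 0, -0.034, 0, 0], [0, 0, 0, 0, -0.03, 0, 0], [0, 0, 0, 0, -0.02, 0, 0], [0, 0, 0, 0, -0.01, 0, 0], [0, 0, 0, 0, 0, 0, 0]],
  ],
)

```text
t: 6.05
position: [0.4724, 0.1548, 0.284]
tcp_rot: [-3.141, 0.001, 0.415]
wrist_force: [0.0, -0.3, -1.4]
width: 0.0076
gripper_force: 40.0
```

nudge_tcp(
  steps=[
    [[0, 0, -0.05, 0, 0, 0, 0], [0, 0, -0.1, 0, 0, 0, 0], [0, 0, -0.11, 0, 0, 0, 0], [0, 0, -0.11, 0, 0, 0, 0], [0, 0, -0.11, 0, 0, 0, 0], [0, 0, -0.11, 0, 0, 0, 0], [0, 0, -0.11, 0, 0, 0, 0], [0, 0, -0.11, 0, 0, 0, 0], [0, 0, -0.11, 0, 0, 0, 0], [0, 0, -0.11, 0, 0, 0, 0], [0, 0, -0.1, 0, 0, 0, 0], [0, 0, -0.07, 0, 0, 0, 0], [0, 0, -0.02, 0, 0, 0, 0], [0, 0, 0, 0, 0, 0, 0], [0, 0, 0, 0, 0, 0, 0]],
  ],
)

```text
t: 7.3
position: [0.4746, 0.1508, 0.2839]
tcp_rot: [-3.141, 0.0, 1.627]
wrist_force: [-0.7, 0.2, -2.7]
width: 0.0081
gripper_force: 40.0
```

Add to g.py:
```python
off=np.array([-.0495,.004,.017]); Pf=spot-Rf.apply(off)
```

```bash
python3 -c "
from g import *
print(Pf);to(Pf,Rf)"
```

```text
[0.53447579 0.22425573 0.25919239]
dpos tool [0.07   0.0639 0.0247] rotvec tool [-0.7859 -0.0009  0.0025] joints [ 0.5   0.29 -1.01  1.87  0.27  1.13 -0.56]
```

nudge_tcp(
  steps=[
    [[-0.04, 0, 0, 0.007, 0, 0, 0], [-0.08, 0, 0, 0.009, 0, 0, 0], [-0.1, 0, 0, 0.009, 0, 0, 0], [-0.1, 0, 0, 0.009, 0, 0, 0], [-0.1, 0, 0, 0.009, 0, 0, 0], [-0.1, 0, 0, 0.009, 0, 0, 0], [-0.1, 0, 0, 0.009, 0, 0, 0], [-0.09, 0, 0, 0.009, 0, 0, 0], [-0.056, 0, 0, 0, 0, 0, 0], [-0.02, 0, 0, 0, 0, 0, 0], [0, 0, 0, 0, 0, 0, 0], [0, 0, 0, 0, 0, 0, 0], [0, 0, 0, 0, 0, 0, 0]],
  ],
)

```text
t: 8.38
position: [0.4723, 0.2161, 0.2857]
tcp_rot: [2.392, 0.002, 1.624]
wrist_force: [-0.6, 0.2, -1.3]
width: 0.0081
gripper_force: 40.0
```

```bash
python3 -c "
from g import *
to(Pf,Rf)"
```

```text
dpos tool [0.0049 0.0277 0.062 ] rotvec tool [-0.0362  0.002   0.0015] joints [ 0.71 -0.19 -1.36  2.35  0.84  0.32 -1.39]
```

nudge_tcp(
  steps=[
    [[0, 0, 0, 0.0012, 0.006, 0.013, 0], [0, 0, 0, 0.0012, 0.006, 0.013, 0], [0, 0, 0, 0.0012, 0.006, 0.013, 0], [0, 0, 0, 0.0013, 0.006, 0.013, 0], [-0.018, 0, 0, 0, 0.0037, 0.01, 0], [-0.018, 0.002, 0.0015, 0, 0, 0, 0], [0, 0, 0, 0, 0, 0, 0], [0, 0, 0, 0, 0, 0, 0], [0, 0, 0, 0, 0, 0, 0], [0, 0, 0, 0, 0, 0, 0]],
  ],
)

```text
t: 9.22
position: [0.4937, 0.2154, 0.2829]
tcp_rot: [2.381, 0.002, 1.626]
wrist_force: [-0.5, 0.6, -0.7]
width: 0.0081
gripper_force: 40.0
```

Run:
```python
from g import *
to(Pf,Rf)
S=[]
for n,b in(("side",(80,240,240,380)),("top",(100,220,200,340))):
    p,d=eyes.camera(n);np.savez(n+"3.npz",p=p,d=d);S.append(cv2.resize(p[b[0]:b[1],b[2]:b[3],::-1],(392,448 if n=="side" else 336),interpolation=cv2.INTER_CUBIC))
w=np.zeros((448,790,3),np.uint8);w[:448,:392]=S[0];w[:336,398:790]=S[1];cv2.imwrite("pics/end3.png",w)
```

```text
dpos tool [0.0067 0.0135 0.0456] rotvec tool [-0.0249  0.0006  0.0028] joints [ 0.99 -0.3  -1.52  2.32  0.46  0.19 -1.01]
```

View pics/end3.png

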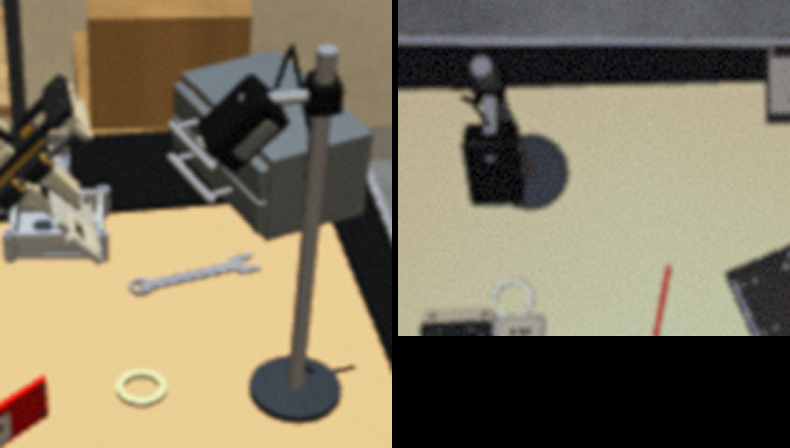

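Left: the cover is still well short of the reader (around (70,210)). Right: the label faces up near (520,325). The arm has run into the limits of joints 2, 3 and 6 in this posture. Turning the cover in its own plane is free, so I'll identify the arm's kinematics from the logged states and pick an in-plane angle that it can reach comfortably.

Create k.py:
```python
from g import *
from scipy.optimize import least_squares
import itertools
Q=np.array([[1.478,.5017,-.4268,1.5513,.2208,1.1383,-.2103],[.61,.5,-.59,1.75,.33,.99,-1.28],[.58,.58,-.56,1.75,.38,.92,-1.31],[.54,.69,-.5,1.78,.46,.78,-1.36],[.63,.44,-.63,1.64,.28,1.15,-1.22],[.5,.29,-1.01,1.87,.27,1.13,-.56],[.71,-.19,-1.36,2.35,.84,.32,-1.39],[.99,-.3,-1.52,2.32,.46,.19,-1.01]])
X=np.array([[.2262,-.6087,.2478],[.5808,-.1171,.1844],[.595,-.1228,.1376],[.5942,-.1232,.0558],[.5928,-.1233,.2666],[.4746,.1508,.2839],[.4723,.2161,.2857],[.4937,.2154,.2829]])
E_=np.array([[-3.1399,0,.3559],[3.141,.001,.408],[3.141,-.001,.409],[3.141,-.001,.41],[-3.14,.002,.41],[-3.141,0,1.627],[2.392,.002,1.624],[2.381,.002,1.626]])
RR=Ro.from_euler("xyz",E_)
lo=np.array([-2.88,-.31,-1.54,.2,-1.41,.19,-2.57]);hi=np.array([2.88,2.03,1.56,2.42,4.55,2.02,2.57])
def fk(p,sg,q):
    # p: q1 offset,q7 offset,h,upper,elbow a1,a2,fore,tool,wrist a, shoulder a
    rz=lambda a:Ro.from_rotvec([0,0,a]);ry=lambda a:Ro.from_rotvec([0,a,0])
    R=rz(sg[0]*q[0]+p[0]);x=np.array([0,0,p[2]])+R.apply([p[9],0,0]);R=R*ry(q[1])*rz(sg[1]*q[2]);x=x+R.apply([p[4],0,p[3]])
    R=R*ry(q[3])*rz(sg[2]*q[4]);x=x+R.apply([p[5],0,p[6]]);R=R*ry(q[5]);x=x+R.apply([p[8],0,0]);R=R*rz(sg[3]*q[6]+p[1]);return x+R.apply([0,0,p[7]]),R
def fit():
    best=None
    for sg in itertools.product([1,-1],repeat=4):
      for o in (0,np.pi):
       for w in(0,1.57,-1.57,3.1):
        f=lambda p:np.concatenate([np.r_[(fk(p,sg,q)[0]-x)*3,(fk(p,sg,q)[1].inv()*r).as_rotvec()] for q,x,r in zip(Q,X,RR)])
        s=least_squares(f,[o,w,.3,.4,0,0,.4,.2,0,0],max_nfev=25)
        if best is None or s.cost<best[0]: best=(s.cost,sg,s.x,s.fun)
    return best
def ik(p,sg,pos,R,q0):
    f=lambda q:np.r_[(fk(p,sg,q)[0]-pos)*5,(fk(p,sg,q)[1].inv()*R).as_rotvec(),.003*(q-q0)]
    s=least_squares(f,np.clip(q0,lo+.01,hi-.01),bounds=(lo,hi),max_nfev=80); return s.x,np.abs(s.fun[:6]).max()
```

Run:
```python
from k import *
np.set_printoptions(precision=3,suppress=True)
c,sg,p,f=fit();print(c,sg,p,np.abs(f).max());np.savez("kin.npz",p=p,sg=sg)
if c<.02:
  for ph in range(-120,121,20):
    R=Ro.from_rotvec(n*np.radians(ph))*Rf; pos=spot-R.apply(off)
    res=[]
    for q0 in Q[[1,4,5,7]]:
        q,e=ik(p,sg,pos,R,q0); res.append((round(e,3),round(np.minimum(q-lo,hi-q)[[1,2,3,4,5,6]].min(),2),q))
    res=[r for r in res if r[0]<.02]; 
    if res: b=max(res,key=lambda r:r[1]); print(ph,b)
    else: print(ph,"none")
```

```text
0.0014074389189389874 (-1, -1, -1, -1) [-0.024  1.544  0.332  0.521  0.003  0.01   0.46   0.339  0.002  0.   ] 0.020251978750583238
-120 (np.float64(0.008), np.float64(0.0), array([-1.105,  1.882,  1.56 ,  0.966,  0.062,  2.02 , -0.915]))
-100 (np.float64(0.0), np.float64(0.0), array([-0.93 ,  1.259,  0.362,  1.159,  0.807,  2.02 , -1.617]))
-80 (np.float64(0.0), np.float64(0.03), array([-0.697,  1.028, -0.224,  1.399,  1.112,  1.987, -1.863]))
-60 (np.float64(0.0), np.float64(0.26), array([-0.622,  0.827, -0.401,  1.65 ,  1.193,  1.756, -1.926]))
-40 (np.float64(0.0), np.float64(0.52), array([-0.459,  0.626, -0.604,  1.899,  1.292,  1.494, -1.965]))
-20 (np.float64(0.0), np.float64(0.29), array([-0.182,  0.418, -0.82 ,  2.13 ,  1.4  ,  1.137, -1.975]))
0 (np.float64(0.0), np.float64(0.1), array([ 0.244,  0.195, -1.012,  2.318,  1.574,  0.59 , -2.001]))
20 (np.float64(0.011), np.float64(0.0), array([ 1.046,  0.292, -1.54 ,  2.42 ,  2.281,  0.199, -2.39 ]))
40 (np.float64(0.014), np.float64(0.0), array([ 1.22 ,  0.606, -1.416,  2.37 , -1.41 ,  0.19 ,  1.745]))
60 (np.float64(0.0), np.float64(0.19), array([ 1.19 ,  0.822, -1.209,  2.232, -0.937,  0.56 ,  1.538]))
80 (np.float64(0.0), np.float64(0.4), array([ 1.099,  1.046, -1.078,  2.021, -0.709,  0.924,  1.471]))
100 (np.float64(0.0), np.float64(0.09), array([ 1.112,  1.666, -1.447,  1.776, -0.069,  1.116,  0.94 ]))
120 (np.float64(0.0), np.float64(0.32), array([ 0.896,  1.619, -1.22 ,  1.529, -0.366,  1.533,  1.223]))
```

Run:
```python
from k import *
np.set_printoptions(precision=3,suppress=True)
z=np.load("kin.npz");p,sg=z["p"],z["sg"]
s,q0,A=tool();qs=np.array(s["joints"]);print(fk(p,sg,qs)[0]-q0,qs)
for ph in(-35,-45):
  for piv in(0,1):
    R1=Ro.from_rotvec(n*np.radians(ph))*Rf;P1=spot-R1.apply(off)
    L0=q0+A.apply(off); rv=(A.inv()*R1).as_rotvec(); q=qs.copy(); print(ph,piv,"rotvec tool",rv,"P1",P1,"label move tool",A.inv().apply(spot-L0))
    for i in range(1,13):
        R=A*Ro.from_rotvec(rv*i/12)
        pos=(q0+(P1-q0)*i/12) if piv==0 else L0+(spot-L0)*i/12-R.apply(off)
        q2,e=ik(p,sg,pos,R,q)
        if i%2==0: print(i,q2,"err",round(e,3),"step",np.abs(q2-q).max())
        q=q2
```

```text
[ 0.001 -0.002 -0.002] [ 0.989 -0.305 -1.521  2.324  0.464  0.191 -1.008]
-35 0 rotvec tool [-0.023 -0.61   0.01 ] P1 [0.557 0.226 0.237] label move tool [0.007 0.014 0.045]
2 [ 1.004 -0.31  -1.54   2.3    0.454  0.24  -1.014] err 0.055 step 0.02533469791257406
4 [ 1.004 -0.31  -1.54   2.285  0.464  0.279 -1.025] err 0.13 step 0.018238102485235608
6 [ 1.005 -0.31  -1.54   2.275  0.48   0.309 -1.042] err 0.208 step 0.014188451446528139
8 [ 1.007 -0.31  -1.54   2.267  0.497  0.334 -1.059] err 0.289 step 0.011593531403772783
10 [ 1.009 -0.31  -1.54   2.26   0.514  0.354 -1.076] err 0.372 step 0.00975475633619216
12 [ 1.012 -0.31  -1.54   2.255  0.529  0.371 -1.091] err 0.457 step 0.00839789497318455
-35 1 rotvec tool [-0.023 -0.61   0.01 ] P1 [0.557 0.226 0.237] label move tool [0.007 0.014 0.045]
2 [ 1.002 -0.31  -1.54   2.299  0.452  0.241 -1.014] err 0.056 step 0.025750642096509013
4 [ 1.001 -0.31  -1.54   2.284  0.461  0.281 -1.023] err 0.132 step 0.01822633048158806
6 [ 1.002 -0.31  -1.54   2.273  0.476  0.31  -1.04 ] err 0.211 step 0.013990271378837682
8 [ 1.004 -0.31  -1.54   2.2
[... 805 characters left out ...]
4   2.248  0.583  0.432 -1.155] err 0.581 step 0.010939306054456532
-45 1 rotvec tool [-0.022 -0.784  0.012] P1 [0.563 0.223 0.231] label move tool [0.007 0.014 0.045]
2 [ 0.995 -0.31  -1.54   2.294  0.472  0.262 -1.037] err 0.073 step 0.03435103238571538
4 [ 0.99  -0.31  -1.54   2.277  0.493  0.313 -1.064] err 0.168 step 0.02372275745096658
6 [ 0.989 -0.31  -1.54   2.266  0.517  0.352 -1.09 ] err 0.268 step 0.01810766308837858
8 [ 0.99  -0.31  -1.54   2.258  0.54   0.383 -1.114] err 0.371 step 0.014766393568126701
10 [ 0.993 -0.31  -1.54   2.252  0.562  0.409 -1.135] err 0.475 step 0.012629954257991627
12 [ 0.998 -0.31  -1.54   2.248  0.583  0.432 -1.155] err 0.581 step 0.011258815020355584
```

Create sim.py:
```python
from k import *
np.set_printoptions(precision=3,suppress=True)
z=np.load("kin.npz");p,sg=z["p"],z["sg"]
def run(q,way,N=14,quiet=True):
    m=9;em=0;tr=[]
    for P1,R1 in way:
        x0,A=fk(p,sg,q);rv=(A.inv()*R1).as_rotvec()
        for i in range(1,N+1):
            q,e=ik(p,sg,x0+(P1-x0)*i/N,A*Ro.from_rotvec(rv*i/N),q);em=max(em,e);m=min(m,np.minimum(q-lo,hi-q)[1:].min())
        tr.append(q)
    return em,m,tr
def fin(ph):
    R=Ro.from_rotvec(n*np.radians(ph))*Rf; return spot-R.apply(off),R
D=lambda yaw:Ro.from_euler("xyz",[np.pi,0,yaw])
```

Run:
```python
from sim import *
for s0 in(5,4):
  for ph in(-20,-40,-60,60,80):
    e,m,t=run(Q[s0],[fin(ph)]); print(s0,"direct",ph,round(e,3),round(m,3),t[-1])
    for yaw in(.4,1.0,1.6,2.2):
      for P in((.5,.1,.32),(.5,.25,.32)):
        e,m,t=run(Q[s0],[(np.array(P),D(yaw)),fin(ph)],8)
        if e<.02 and m>.05: print(s0,P,yaw,ph,round(e,3),round(m,3),t[-1])
```

```text
5 direct -20 0.0 0.29 [-0.228  0.4   -0.759  2.13   1.386  1.108 -1.969]
5 (0.5, 0.1, 0.32) 0.4 -20 0.0 0.29 [-0.221  0.403 -0.768  2.13   1.388  1.112 -1.97 ]
5 (0.5, 0.25, 0.32) 0.4 -20 0.0 0.291 [-0.279  0.384 -0.695  2.129  1.371  1.08  -1.964]
5 (0.5, 0.1, 0.32) 1.0 -20 0.0 0.29 [-0.213  0.405 -0.778  2.13   1.39   1.117 -1.971]
5 (0.5, 0.25, 0.32) 1.0 -20 0.0 0.29 [-0.27   0.387 -0.706  2.13   1.374  1.085 -1.965]
5 (0.5, 0.1, 0.32) 1.6 -20 0.0 0.29 [-0.199  0.411 -0.797  2.13   1.395  1.126 -1.973]
5 (0.5, 0.25, 0.32) 1.6 -20 0.0 0.29 [-0.254  0.391 -0.725  2.13   1.378  1.093 -1.966]
5 (0.5, 0.1, 0.32) 2.2 -20 0.0 0.281 [-0.176  0.42  -0.827  2.13   1.402  1.14  -1.975]
5 (0.5, 0.25, 0.32) 2.2 -20 0.0 0.29 [-0.232  0.399 -0.754  2.13   1.385  1.106 -1.969]
5 direct -40 0.0 0.459 [-0.446  0.631 -0.622  1.899  1.298  1.504 -1.968]
5 (0.5, 0.1, 0.32) 0.4 -40 0.0 0.506 [-0.433  0.636 -0.64   1.899  1.304  1.514 -1.971]
5 (0.5, 0.25, 0.32) 0.4 -40 0.0 0.521 [-0.475  0.62  -0.582  1.899  1.284  1.483 -1.962]
5 (0.5, 0.1, 0.32) 1.0 -40 0.0 0.505 [-0.433  0.637 -0.641  1.899  1.305  
[... 4472 characters left out ...]
07  0.358  0.549]
4 (0.5, 0.1, 0.32) 1.0 60 0.0 0.158 [ 1.076  0.658 -1.005  2.237 -1.144  0.738  1.711]
4 (0.5, 0.1, 0.32) 1.6 60 0.0 0.052 [ 1.269  1.125 -1.478  2.221 -0.174  0.361  0.822]
4 direct 80 0.0 0.023 [ 1.231  1.517 -1.517  2.014  0.079  0.741  0.737]
4 (0.5, 0.1, 0.32) 0.4 80 0.0 0.149 [ 0.854  0.799 -0.683  2.027 -1.019  1.197  1.736]
4 (0.5, 0.25, 0.32) 0.4 80 0.0 0.072 [ 0.867  0.806 -0.701  2.027 -1.009  1.185  1.728]
4 (0.5, 0.1, 0.32) 1.0 80 0.0 0.253 [ 1.107  1.061 -1.095  2.021 -0.689  0.912  1.452]
4 (0.5, 0.1, 0.32) 1.6 80 0.0 0.103 [ 1.22   1.402 -1.422  2.015 -0.132  0.745  0.937]
4 (0.5, 0.1, 0.32) 2.2 80 0.0 0.066 [ 1.225  1.443 -1.456  2.014 -0.057  0.741  0.865]
```

nudge_tcp(
  steps=[
    [[0.04, 0, 0, -0.007, 0, 0, 0], [0.08, 0, 0, -0.009, 0, 0, 0], [0.1, 0, 0, -0.009, 0, 0, 0], [0.1, 0, 0, -0.009, 0, 0, 0], [0.1, 0, 0, -0.009, 0, 0, 0], [0.1, 0, 0, -0.009, 0, 0, 0], [0.1, 0, 0, -0.009, 0, 0, 0], [0.1, 0, 0, -0.006, 0, 0, 0], [0.04, 0, 0, 0, 0, 0, 0], [0, 0, 0, 0, 0, 0, 0], [0, 0, 0, 0, 0, 0, 0]],
  ],
)

```text
t: 10.23
position: [0.4976, 0.1487, 0.2823]
tcp_rot: [3.141, 0.001, 1.625]
wrist_force: [0.1, 0.9, -2.2]
width: 0.0075
gripper_force: 40.0
```

Run:
```python
from sim import *
s,x0,A=tool();q=np.array(s["joints"]);print(q,x0)
P1,R1=fin(-40);e,m,t=run(q,[(P1,R1)]);print(e,m,t)
rv=(A.inv()*R1).as_rotvec();L0=x0+A.apply(off);print("rotvec",rv,np.linalg.norm(rv),"dpos world",P1-x0)
N=14
for i in(0,N//2,N-1):
    Ri=A*Ro.from_rotvec(rv*i/N);print(i,"world step in tool axes",Ri.inv().apply((P1-x0)/N))
```

```text
[ 0.659  0.505 -1.308  1.822  0.521  1.225 -0.751] [0.498 0.149 0.282]
2.2821181594579594e-06 0.25816651670751534 [array([-0.342,  0.682, -0.773,  1.9  ,  1.353,  1.593, -1.99 ])]
rotvec [-0.752 -0.661  0.275] 1.0380266270755643 dpos world [ 0.062  0.076 -0.048]
0 world step in tool axes [0.005 0.005 0.003]
7 world step in tool axes [0.007 0.003 0.003]
13 world step in tool axes [0.008 0.001 0.001]
```

nudge_tcp(
  steps=[
    [[-0.032, -0.028, 0.012, 0, 0, 0, 0], [-0.063, -0.055, 0.023, 0, 0, 0, 0], [-0.063, -0.055, 0.023, 0, 0, 0, 0], [-0.063, -0.055, 0.023, 0, 0, 0, 0], [-0.063, -0.055, 0.023, 0, 0, 0, 0], [-0.063, -0.055, 0.023, 0, 0, 0, 0], [-0.063, -0.055, 0.023, 0, 0, 0, 0], [-0.063, -0.055, 0.023, 0, 0, 0, 0], [-0.063, -0.055, 0.023, 0, 0, 0, 0], [-0.063, -0.055, 0.023, 0, 0, 0, 0], [-0.063, -0.055, 0.023, 0, 0, 0, 0], [-0.063, -0.055, 0.023, 0, 0, 0, 0], [-0.032, -0.028, 0.012, 0, 0, 0, 0], [0, 0, 0, 0, 0, 0, 0], [0, 0, 0, 0, 0, 0, 0]],
  ],
)

```text
t: 11.48
position: [0.4965, 0.149, 0.2827]
tcp_rot: [2.22, 0.471, 1.09]
wrist_force: [0.3, 0.8, -1.6]
width: 0.0077
gripper_force: 40.0
```

Run:
```python
from sim import *
to(*fin(-40))
```

```text
dpos tool [0.108 0.013 0.017] rotvec tool [ 0.005 -0.001  0.   ] joints [-0.17  0.49 -0.92  2.09  1.27  1.58 -1.96]
```

nudge_tcp(
  steps=[
    [[0, 0, 0, 0.008, 0.001, 0.001, 0], [0, 0, 0, 0.015, 0.0018, 0.0025, 0], [0, 0, 0, 0.018, 0.0022, 0.003, 0], [0, 0, 0, 0.018, 0.0022, 0.003, 0], [0, 0, 0, 0.018, 0.0022, 0.003, 0], [0, 0, 0, 0.015, 0.0018, 0.0025, 0], [0.005, -0.001, 0, 0.01, 0.0012, 0.001, 0], [0, 0, 0, 0.006, 0.0008, 0.001, 0], [0, 0, 0, 0, 0, 0, 0], [0, 0, 0, 0, 0, 0, 0], [0, 0, 0, 0, 0, 0, 0], [0, 0, 0, 0, 0, 0, 0], [0, 0, 0, 0, 0, 0, 0]],
  ],
)

```text
t: 12.57
position: [0.5613, 0.2231, 0.2349]
tcp_rot: [2.221, 0.472, 1.084]
wrist_force: [-0.4, -0.2, -1.1]
width: 0.0076
gripper_force: 40.0
```

Run:
```python
from sim import *
to(*fin(-40))
S=[]
for n_,b in(("side",(80,240,240,380)),("top",(100,220,200,340))):
    pp,d=eyes.camera(n_);np.savez(n_+"4.npz",p=pp,d=d);S.append(cv2.resize(pp[b[0]:b[1],b[2]:b[3],::-1],(392,448 if n_=="side" else 336),interpolation=cv2.INTER_CUBIC))
w=np.zeros((448,790,3),np.uint8);w[:448,:392]=S[0];w[:336,398:790]=S[1];cv2.imwrite("pics/end4.png",w)
```

```text
dpos tool [ 0.001 -0.002 -0.002] rotvec tool [ 0.001  0.003 -0.003] joints [-0.29  0.71 -0.83  1.87  1.37  1.65 -1.96]
```

View pics/end4.png

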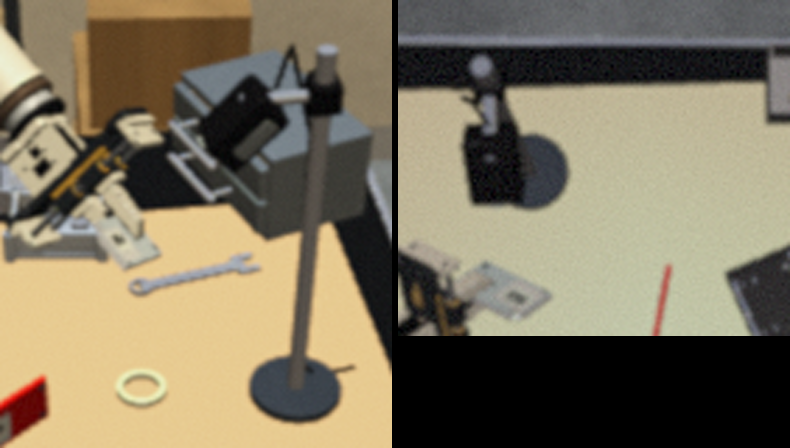

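The cover is now tilted below the head. In the top view its label shows at (517,297), which is pixel (242,206). In the side view it shows near (130,243), which is pixel (286,167). I'll check the label against the spot.

Run:
```python
from sim import *
s,x,A=tool();L=x+A.apply(off);print("label by kinematics",L,"spot",spot,"normal",A.apply([0,1,0]),n)
o=[]
for nm,(u0,v0) in(("top",(242,206)),("side",(286,167))):
    D=np.load(nm+"4.npz");g=D["p"].astype(int);e=pix(nm,spot)[0];print(nm,"expected label px",pix(nm,L)[0],"spot px",e)
    m=np.zeros((420,560),bool);m[v0-12:v0+13,u0-16:u0+17]=1
    P,uv=cloud(nm,D["d"],m);k=abs((P-L)@n)<.008;k&=np.linalg.norm(P-L,axis=1)<.045
    c=P[k].mean(0);nn=np.linalg.svd(P[k]-c)[2][2];nn*=np.sign(nn[2]);print(nm,k.sum(),"plate normal",nn,"angle deg",np.degrees(np.arccos(nn@n)),"n-dist to label",(c-L)@n)
    b=np.zeros_like(m);uu=pix(nm,L)[0].round().astype(int);b[uu[1]-5:uu[1]+6,uu[0]-6:uu[0]+7]=1
    gr=g.mean(2);w=np.where(b,np.clip(np.median(gr[b])-15-gr,0,None),0);V,U=np.mgrid[:420,:560]
    q=[(w*U).sum()/w.sum(),(w*V).sum()/w.sum()];O,d=ray(nm,q);t=((L-O)@n)/(d[0]@n);print(nm,"bars px",q,"bars-L in (plate-x,n,z) tool",A.inv().apply(O+t*d[0]-L))
# spare: head again, n axis check in each view: window px
```

```text
label by kinematics [0.553 0.174 0.251] spot [0.552 0.176 0.25 ] normal [0.704 0.036 0.709] [0.706 0.038 0.707]
top expected label px [241.389 205.295] spot px [240.878 205.732]
top 274 plate normal [0.69  0.021 0.723] angle deg 1.623328115361157 n-dist to label -0.001530912029575964
top bars px [np.float64(242.10629654705482), np.float64(205.88761002031146)] bars-L in (plate-x,n,z) tool [-0.004  0.    -0.001]
side expected label px [281.808 165.644] spot px [281.305 165.561]
side 208 plate normal [0.677 0.005 0.736] angle deg 2.9999884056719193 n-dist to label 0.001437007780762479
side bars px [np.float64(279.918771985929), np.float64(167.04157339302844)] bars-L in (plate-x,n,z) tool [-0.02   0.     0.002]
```

Run:
```python
from sim import *
s,x,A=tool();L=x+A.apply(off);W=[]
for nm in("side","top"):
    g=np.ascontiguousarray(np.load(nm+"4.npz")["p"][:,:,::-1]);u,v=pix(nm,L)[0].round().astype(int)
    c=cv2.resize(g[v-16:v+16,u-20:u+20],None,fx=9.5,fy=9.5,interpolation=cv2.INTER_CUBIC)
    f=lambda P:[tuple(int(round((a-(b-h)+.5)*9.5)) for a,b,h in zip(q,(u,v),(20,16))) for q in pix(nm,P)]
    # predicted plate corners (plate frame -> tool: x=-tx,z=-tz) with TCP at plate x=-.0225,z=.047
    for q in f(np.array([x+A.apply([-(px+.0215),.004,-(pz-.047)]) for px,pz in((-55,0),(55,0),(55,60),(-55,60),(28,30)) for px,pz in[(px/1e3,pz/1e3)]])): cv2.circle(c,q,3,(0,0,255),-1)
    W.append(c)
cv2.imwrite("pics/z4.png",np.hstack(W))
```

```text
(no output)
```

View pics/z4.png

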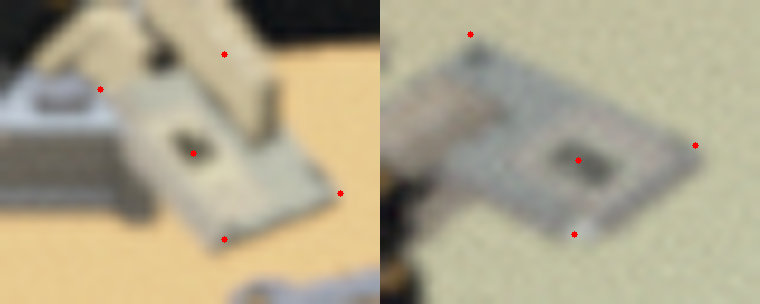

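The predicted corners and label (red dots) fall within a pixel of the seen plate in both views, so the cover has not slipped. I'll make a small trim, settle and hand in.

nudge_tcp(
  steps=[
    [[0.001, 0.002, -0.002, 0.002, -0.0015, -0.002, 0], [0, 0, 0, 0, 0, 0, 0], [0, 0, 0, 0, 0, 0, 0], [0, 0, 0, 0, 0, 0, 0], [0, 0, 0, 0, 0, 0, 0], [0, 0, 0, 0, 0, 0, 0], [0, 0, 0, 0, 0, 0, 0], [0, 0, 0, 0, 0, 0, 0], [0, 0, 0, 0, 0, 0, 0], [0, 0, 0, 0, 0, 0, 0]],
  ],
)

```text
t: 13.5
position: [0.56, 0.226, 0.2334]
tcp_rot: [2.224, 0.472, 1.087]
wrist_force: [-0.2, -0.8, -1.2]
width: 0.008
gripper_force: 40.0
```

Run:
```python
from sim import *
to(*fin(-40));s,x,A=tool();L=x+A.apply(off);print(L-spot,np.degrees(np.arccos(A.apply([0,1,0])@n)),np.abs(s["joint_velocities"]).max())
if np.linalg.norm(L-spot)<.004 and s["gripper_force"]>30: print(ctrl.close_job())
```

```text
dpos tool [-0.001  0.     0.   ] rotvec tool [-0.     0.001 -0.   ] joints [-0.3   0.72 -0.83  1.87  1.37  1.65 -1.96]
[ 0.     0.001 -0.   ] 0.02834846463746921 0.00192915921298002
the job is handed in; nothing more can be done
None
```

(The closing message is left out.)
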